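# Close the bracelet bar on the display stand

### The job

Pick up the loose bracelet bar by its green column and feed its curved brass bar, tip first, along its own arc through the blue sprung eye of the white display stand until the red stop disc is fully home against the eye. Push gently, going by feel because the eye grips the bar and swings along with it to an unseen stop, then leave the bar standing upright on the table, let go of it, and leave the other things where they are.

Things in the scene. Friction and masses are not known exactly. Their poses are not given: they have to be found in the camera images.
- bar: Loose bracelet bar, 0.2 to 0.3 kg, standing on the table: round dark foot 44 mm across, 14 mm high; square green column 18 x 18 mm up to 108 mm; brass bar 8 mm thick leaving the column 55 mm up, bent in a level arc of 55 mm radius. Origin: under the column. z up; x straight away from the arc's centre, which lies at (-55, 0) mm. The bar runs counter-clockwise seen from above, starting along +y.
- grip (a point): Point on the green column's axis, 88 mm above the foot's underside (world height 88 mm as it stands). Grip here from above on either pair of the 18 mm faces; the column is clear above 65 mm. Axes as the bar's. The column is at 0 degrees of the arc, four beads sit from 9 to 52 degrees.
- tip (a point): End of the brass bar's tapered tip (5 mm thick), at 115 degrees of the arc on its centre line: (-78.2, 49.8, -33) mm from point grip in the bar's axes.
- stop: Red stop disc fixed on the bar. Origin: centre of its front face (towards the tip) (y axis out of it); 26 mm across, 5 mm thick, square to the bar, at 65 degrees of the arc: (-31.8, 49.8, -33) mm from point grip in the bar's axes.
- swing_arm: White swing arm that carries the blue eye round the vertical axis of a small white stand fixed to the table (foot 52 mm across; all but the eye under 31 mm high). Pushed counter-clockwise it swings slackly for 5 to 23 mm at the eye, different every time, to a sprung end stop that cannot be seen; there it yields about 3 N per mm. Origin on the axis at table height, x towards the eye.
- pivot (a point): Point on the swing arm's vertical axis, 55 mm above the table. With the arc's centre on this axis and the foot on the table, turning the bar counter-clockwise (from above) about it takes the bar through the eye along its own arc.
- eye (a point): Centre of the blue eye, 55 mm from the pivot axis, 55 mm above the table: a closed upright ring, 26 mm outside, 16 mm hole, 10 mm thick. x points away from the pivot, y is the hole's axis (counter-clockwise about the pivot), z up. The bar enters from the -y side, whose face is at y = -5 mm, going +y. Turns with the swing arm.
- jaw_out: One of two grey sprung felt jaws in the eye, inner and outer, 5 mm apart, that spread to grip the bar. They drag on it with 2 to 8 N, so a bar pushed in first carries the eye along to its end stop, then slides on through it. Once the disc is against the eye the push climbs above the drag: 10 N along the arc is surely home; jolts or pushes over 17 N on the disc are too much. Origin 7 mm outside the eye's centre.
- bracelet_a: Bystander: finished green and white bead bracelet, a flat ring 70 mm across and 10 mm high, lying on the table; origin at the centre of its underside.
- bracelet_b: Bystander: finished red, white and orange bead bracelet, a flat ring 70 mm across and 10 mm high, lying on the table; origin at the centre of its underside.
- spool: Bystander: white cord spool standing on end, 48 mm across, 32 mm high; origin at the centre of its underside.
- jar: Bystander: glass jar with yellow cap, 60 mm across, 75 mm high; origin at the centre of its underside.
- glue: Bystander: white glue bottle with orange cap, 40 mm across, 110 mm high; origin at the centre of its underside.
- bead_bowl: Bystander: white ceramic bowl, 84 mm across, 35 mm high; origin at the centre of its underside.
Mind the look-alikes: they are no part of the job. Of the things like the bar, leave any that is pink or turquoise; of the rest the larger one is meant.

How it is judged:
By the outcome, as a careful person would: the job done as asked, in the order asked, and still so for the second after the job is handed in, with the robot touching nothing.
It also fails if it takes over 70 s, if anything falls off the work surface, if the arm or the gripper's body presses on something with over 40 N, if the wrist force passes 120 N, or if a joint passes its speed limit or range.

### The arm

A 6-joint arm with a two-finger parallel gripper is mounted at the origin on the work surface. World frame = base frame: x ahead of the robot, y to its left, z up, the work surface at z = 0. Lengths are in mm, angles in rad, forces in N, time in s.
With the tool pointing down it reaches from about 275 to 825 mm from the base axis. Payload 4.9 kg.
Tool frame: the origin (TCP) lies at the very end of the fingers, on their centre line; the grasp point (between the pads) lies 19 mm behind it; z points along the fingers, y is the line along which they close (so a half turn about z gives the same grasp; the last joint's range is limited). The gripper opens to 85 mm and grips with 20 to 120 N. Pads are 22 mm wide; open, the fingers measure 114 mm over their backs; the gripper's body (76 mm by 85 mm) begins 54 mm behind the grasp point. The pads swing forward as they close: fully open they stand 13 mm farther back than shut.
Start: joints at [1.016, 0.326, -0.193, 1.052, 0, 1.437], TCP at [224.667, 502.039, 231.281] pointing down, gripper open.
Joint ranges: [-2.65, 2.65], [-0.97, 1.79], [-1.3, 1.35], [-1.93, 2.1], [-1.47, 1.37], [-3.14, 3.14]. Speed limits (rad/s): [2.57, 2.57, 3.14, 3.14, 3.14, 3.14].

### API

Orientations are given as a unit quaternion [w, x, y, z].
In Python, from rig import read_state, snapshot, get_calibration, close_job gives the robot as it stands.
- The arm moves only by the shell command python3 -m inch 'ROWS' [FORCE]. ROWS is a JSON object of lists of equal length, an entry for each row: "rotation": the turn, a rotation vector about the tool's x, y, z in rad, a list of three; "translation": the shift along the tool's x, y, z in mm, a list of three; "grip": the opening, from 0 (shut) to 1 (fully open). A call has 1 to 20 rows; each row is the pose to reach, as a shift and turn from the pose commanded when the call began, along the tool's axes at that moment; what a row does not reach only later rows make up. A row lasts 1/12 s, in which the tool goes at most 41.7 mm and 7.16 degrees, less where a joint would pass 70% of its speed; a pose out of reach is approached as far as the arm can. A call with a gripper value outside its range is refused whole. The fingers move at their own pace and stop on an object; FORCE is the grip in N (left out, the last holds). Time passes only in rows, so rows that repeat a pose let the fingers close. It gives the time, the measured TCP pose, the force, the opening and the grip force at its end, in the units of the state.
- read_state(): the state, without advancing time (a new reading comes with each control period).
- snapshot(name): name is "scene" or "top" or "wrist"; returns (picture, depth): 400x640x3 uint8, blue, green, red; 400x640 float32, mm along the optical axis (not along the pixel's ray), 0 where there is no reading.
- get_calibration(name): a dict with "camera_matrix" (3x3 intrinsics, pixels), "R" (3x3) and "t" (3): a world point X has camera coordinates R X + t; the wrist camera has in their place "tool_from_camera" (4x4, takes a point from camera to tool coordinates, whose origin is the TCP and whose axes are the flange's). Camera axes: x right, y down, z forward; pixel columns grow to the right and rows downward; lengths in mm; the calibration is good to about 2 mm. A picture is of the moment at which its call begins: read the wrist's pose just before it. get_calibration takes no time and is no camera call.
- close_job(): hands the job in; it is judged then, once.
The state is a dict: "time": time; "qpos": joint angles; "qd": joint speeds; "joint_efforts": joint torques, N m; "position": TCP position; "tcp_rot": TCP orientation; "contact_force": force on the tool from outside, world axes, zero at the start; "ft_torque": the same for the moment, N m; "finger_gap": finger opening in mm; "finger_force": force on a finger pad.
Only numpy, scipy, OpenCV 4.12 (cv2) and the standard library are available. Lean on these libraries where they do the work, as an engineer would, in place of code of your own. Each camera call takes 0.05 s, during which the arm holds its last target. There are 200 camera calls.

## Working session

There is one attempt and no reset: what is moved stays moved. The work goes in short steps, Python scripts to look and compute and a shell command to move; the robot and the scene stay as the last step left them, time stands still between calls to the robot, and variables do not carry over. Pictures are saved under pics/ and viewed, at most 10 in all, crops included, and the job is handed in when it is done.

```bash
mkdir -p pics; ls; python3 - <<'E'
from rig import *
import cv2,numpy as np
print(read_state())
for n in ("top","scene"):
    p,d=snapshot(n); cv2.imwrite(f"pics/{n}0.png",p); np.savez(f"pics/{n}0.npz",p=p,d=d)
    c=get_calibration(n); print(n,c)
print(get_calibration("wrist"))
E
```

```text
pics
{'time': 0.0, 'qpos': array([ 1.01578427e+00,  3.26957340e-01, -1.93586491e-01,  1.05197230e+00,
        2.37563878e-05,  1.43660378e+00]), 'qd': array([ 4.29336085e-04,  7.31492944e-05, -2.46339854e-03, -1.24600682e-04,
       -2.04150837e-04, -4.62761428e-05]), 'joint_efforts': array([ 1.01159028e-03, -4.43399942e+01,  2.62440848e+01,  1.55015930e-02,
        5.45264834e-05,  2.36799465e-06]), 'position': array([224.3550125 , 501.53417674, 230.49349942]), 'tcp_rot': array([-3.01674234e-04,  2.08860565e-01,  9.77945052e-01, -8.05336151e-04]), 'contact_force': array([0.23829655, 0.92105626, 0.31563271]), 'ft_torque': array([-0.02073402,  0.00899884,  0.01328106]), 'finger_force': 0.0, 'finger_gap': 85.45741944071287}
top {'camera_matrix': array([[425.94085346,   0.        , 311.8747158 ],
       [  0.        , 425.94085346, 200.78973652],
       [  0.        ,   0.        ,   1.        ]]), 'R': array([[-0.08715331, -0.99619413, -0.00125075],
       [-0.97120308,  0.08524626, -0.22248068],
       [ 0.22174056, -0.0181752 , -0.9749363 ]]), 't': array([  35.6462987 ,  567.41007484
[... 278 characters left out ...]
4019e-01, -7.36736111e-01, -5.43251189e-01],
       [-2.60106089e-01,  4.76934827e-01, -8.39570124e-01]]), 't': array([-489.40700224, -183.80801082, 1365.11505727])}
{'camera_matrix': array([[331.92551661,   0.        , 317.56604826],
       [  0.        , 331.92551661, 199.21779958],
       [  0.        ,   0.        ,   1.        ]]), 'tool_from_camera': array([[ 7.24010716e-04, -9.47730520e-01, -3.19071054e-01,
         8.13437488e+01],
       [ 9.99999717e-01,  6.20158312e-04,  4.27075882e-04,
         1.20013424e-01],
       [-2.06878282e-04, -3.19071272e-01,  9.47730700e-01,
        -1.42884471e+02],
       [ 0.00000000e+00,  0.00000000e+00,  0.00000000e+00,
         1.00000000e+00]])}
```

View pics/top0.png

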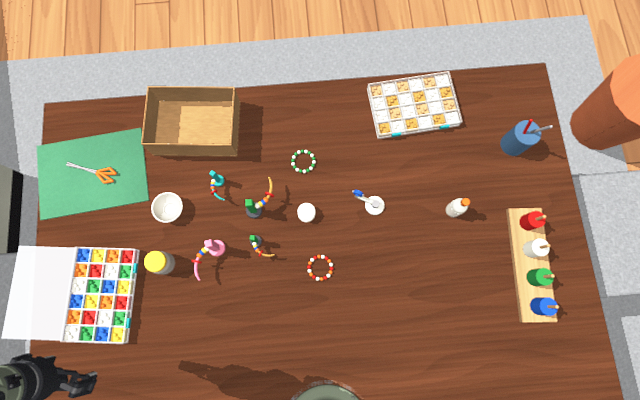

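View pics/scene0.png

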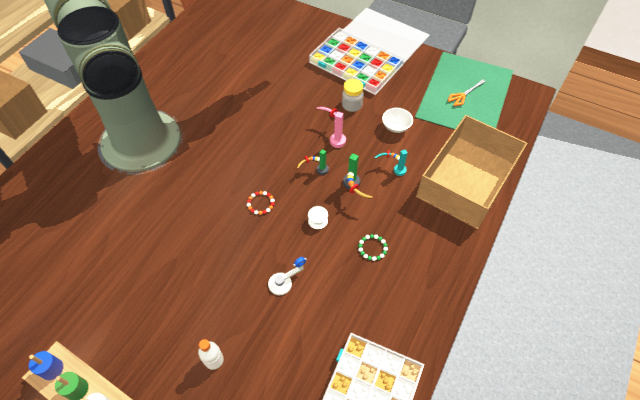

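Candidates (top image): green column at (254,205), small green at (258,245), turquoise at (216,180), pink at (213,248). The larger green one at (254,205) fits the description. I'll confirm it in a crop and measure.

```bash
cat > h.py <<'E'
import numpy as np,cv2
from rig import *
from scipy.spatial.transform import Rotation as Ro
def cam(n,st=None):
    c=get_calibration(n); K=c["camera_matrix"]
    if n!="wrist": return K,c["R"],np.array(c["t"])
    w,x,y,z=st["tcp_rot"]; A=np.eye(4); A[:3,:3]=Ro.from_quat([x,y,z,w]).as_matrix(); A[:3,3]=st["position"]
    M=np.linalg.inv(A@c["tool_from_camera"]); return K,M[:3,:3],M[:3,3]
def ray(C,uv,z):
    K,R,t=C; d=R.T@np.linalg.inv(K)@np.array([uv[0],uv[1],1.]); o=-R.T@t
    return o+d*(z-o[2])/d[2]
def proj(C,X):
    K,R,t=C; q=K@(R@np.array(X,float)+t); return q[:2]/q[2]
def tri(Cs,uvs):
    A=np.zeros((3,3));b=np.zeros(3)
    for (K,R,t),uv in zip(Cs,uvs):
        d=R.T@np.linalg.inv(K)@np.array([uv[0],uv[1],1.]);d/=np.linalg.norm(d);P=np.eye(3)-np.outer(d,d);A+=P;b+=P@(-R.T@t)
    return np.linalg.solve(A,b)
def blobs(p,lo,hi,box,amin=3):
    x0,y0,x1,y1=box; h=cv2.cvtColor(p[y0:y1,x0:x1],cv2.COLOR_BGR2HSV); m=cv2.inRange(h,lo,hi)
    n,l,s,c=cv2.connectedComponentsWithStats(m)
    return [(int(s[i,4]),(c[i]+[x0,y0]).round(1).tolist(),(s[i,:4]+[x0,y0,0,0]).tolist()) for i in range(1,n) if s[i,4]>=amin]
E
python3 - <<'E'
from h import *
P={n:np.load(f"pics/{n}0.npz")["p"] for n in("top","scene")}
G=((45,120,40),(78,255,255));B=((105,120,60),(130,255,255));W=((0,0,170),(180,60,255))
print("top g",blobs(P["top"],*G,(235,190,290,260)));print("scene g",blobs(P["scene"],*G,(310,140,380,200)))
print("top b",blobs(P["top"],*B,(345,180,375,210)));print("scene b",blobs(P["scene"],*B,(285,250,315,275)))
T,S=cam("top"),cam("scene")
print("foot stand top",ray(T,(374,205),8),"scene",ray(S,(280,284),8))
a=cv2.resize(P["top"][170:270,190:400],None,fx=3.8,fy=3,interpolation=cv2.INTER_CUBIC)
b=cv2.resize(P["scene"][130:215,250:450],(798,290),interpolation=cv2.INTER_CUBIC)
cv2.imwrite("pics/crop.png",np.vstack([a[:,:798],b]))
for n,C,uv in(("top",T,[(249,203),(358,194),(307,212),(303,161),(167,207),(320,267)]),("scene",S,[(353,157),(300,264)])):
    for q in uv:print(n,q,ray(C,q,108).round(),ray(C,q,55).round(),ray(C,q,10).round())
E
```

```text
top g [(105, [250.2, 205.4], [245, 199, 12, 14]), (44, [253.2, 238.2], [250, 235, 8, 8])]
scene g [(112, [322.3, 158.8], [319, 149, 7, 21]), (166, [353.1, 163.8], [348, 153, 11, 28])]
top b [(42, [357.7, 192.6], [354, 190, 9, 6])]
scene b [(71, [299.5, 261.5], [295, 257, 11, 10])]
foot stand top [ 554.22943138 -184.73115931    8.        ] scene [ 558.12849778 -185.5801134     8.        ]
top (249, 203) [567. 145. 108.] [579. 152.  55.] [590. 158.  10.]
top (358, 194) [ 566. -131.  108.] [ 578. -138.   55.] [ 589. -144.   10.]
top (307, 212) [531.   1. 108.] [541.   1.  55.] [550.   1.  10.]
top (303, 161) [665.   0. 108.] [683.   0.  55.] [697.  -0.  10.]
top (167, 207) [574. 351. 108.] [587. 369.  55.] [598. 384.  10.]
top (320, 267) [392. -19. 108.] [395. -20.  55.] [398. -21.  10.]
scene (353, 157) [570. 147. 108.] [554. 187.  55.] [540. 220.  10.]
scene (300, 264) [ 600. -162.  108.] [ 586. -140.   55.] [ 573. -121.   10.]
```

View pics/crop.png

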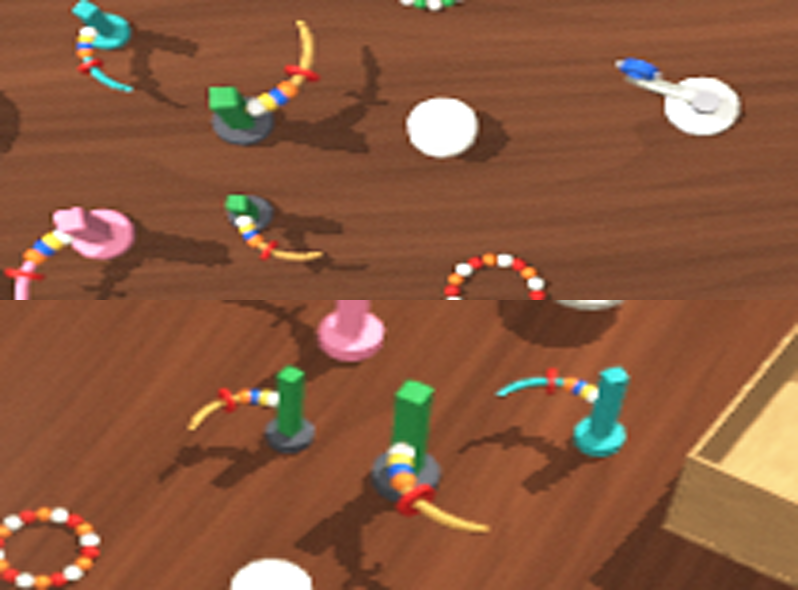

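The crop confirms it: the thick green column at top (250,205) is the larger, non-pink, non-turquoise one, at about (568,146) with a yaw of about 179°. The stand pivot is near (556,-185) and the blue eye near (580,-139). Next I go above the bar and look.

```bash
python3 -m inch '{"rotation":[[0,0,1.167],[0,0,1.167],[0,0,1.167],[0,0,1.167],[0,0,1.167],[0,0,1.167],[0,0,1.167],[0,0,1.167],[0,0,1.167],[0,0,1.167],[0,0,1.167],[0,0,1.167],[0,0,1.167],[0,0,1.167],[0,0,1.167],[0,0,1.167]],"translation":[[-459,-183,16],[-459,-183,16],[-459,-183,16],[-459,-183,16],[-459,-183,16],[-459,-183,16],[-459,-183,16],[-459,-183,16],[-459,-183,16],[-459,-183,16],[-459,-183,16],[-459,-183,16],[-459,-183,16],[-459,-183,16],[-459,-183,16],[-459,-183,16]],"grip":[1,1,1,1,1,1,1,1,1,1,1,1,1,1,1,1]}'
python3 - <<'E'
from h import *
st=read_state(); p,d=snapshot("wrist"); cv2.imwrite("pics/w1.png",p); np.savez("pics/w1.npz",p=p,d=d,pos=st["position"],rot=st["tcp_rot"])
C=cam("wrist",st); print(st["position"],st["qpos"]); print("pred top",proj(C,(568,146,108)))
G=((45,120,40),(78,255,255)); print(blobs(p,*G,(0,0,640,400),100))
E
```

```text
time: 1.43
position: [567.7, 148.4, 215.0]
tcp_rot: [-0.0, 0.713, 0.702, -0.0]
contact_force: [0.1, -1.0, 0.3]
finger_gap: 85.3
finger_force: 0.0
[567.7356815  148.43108187 215.03941879] [ 1.29802136e-01  4.05772703e-01 -1.17259529e-01  1.04894505e+00
  3.15773123e-04  1.71619221e+00]
pred top [317.06299644 199.54509418]
[(878, [320.6, 184.7], [310, 162, 23, 44]), (445, [229.6, 179.0], [217, 164, 29, 31])]
```

View pics/w1.png

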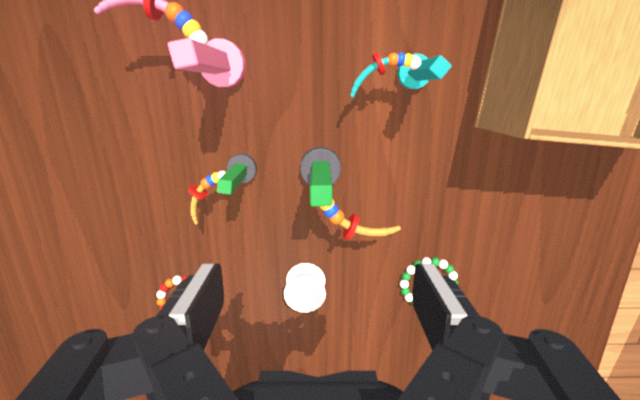

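Wrist view: the green column's top face is near (321,193), the red disc near (351,228), the brass tip at (399,230). I'll compute the pose.

```bash
python3 - <<'E'
from h import *
z=np.load("pics/w1.npz"); p=z["p"]; C=cam("wrist",{"tcp_rot":z["rot"],"position":z["pos"]})
h=cv2.cvtColor(p,cv2.COLOR_BGR2HSV)
print(h[165:210:3,321].tolist())
m=cv2.inRange(h,(45,120,40),(78,255,255)); m[:, :300]=0; m[:150]=0;m[215:]=0
v=h[...,2]; thr=cv2.threshold(v[m>0].reshape(-1,1),0,255,cv2.THRESH_OTSU)[0]; print("thr",thr)
t=((m>0)&(v>thr)).astype(np.uint8); c=max(cv2.findContours(t,0,1)[0],key=cv2.contourArea)
r=cv2.minAreaRect(c); print(r)
B=np.array([ray(C,q,108)[:2] for q in cv2.boxPoints(r)]); print("top corners",B.round(1).tolist(),"c",B.mean(0),"sides",np.linalg.norm(np.diff(B,axis=0),axis=1),"ang",[np.degrees(np.arctan2(*(B[i+1]-B[i])[::-1])).round(1) for i in range(3)])
# dark foot
f=cv2.inRange(h,(90,0,30),(130,90,110)); f[:140]=0;f[195:]=0;f[:,:295]=0;f[:,350:]=0
c=max(cv2.findContours(f,0,1)[0],key=cv2.contourArea); print("foot bb",cv2.boundingRect(c))
# brass: arc pts between disc and tip
b=cv2.inRange(h,(12,110,120),(28,255,255)); b[:205]=0;b[245:]=0;b[:,:355]=0;b[:,420:]=0
n,l,s,ce=cv2.connectedComponentsWithStats(b); i=1+np.argmax(s[1:,4]); ys,xs=np.nonzero(l==i); print("brass",s[i])
tip=(xs.max(),ys[xs>=xs.max()-1].mean()); T=ray(C,tip,55)[:2]; print("tip",tip,T)
pts=np.array([ray(C,(x,ys[xs==x].mean()),55)[:2] for x in np.unique(xs)])
col=B.mean(0); d=T-col; print("chord",np.linalg.norm(d),"psi",np.degrees(np.arctan2(d[1],d[0])-np.arctan2(49.8,-78.2))%360)
rm=cv2.inRange(h,(0,150,100),(6,255,255))|cv2.inRange(h,(172,150,100),(180,255,255)); rm[:212]=0;rm[245:]=0;rm[:,:340]=0;rm[:,365:]=0
ys,xs=np.nonzero(rm); D=ray(C,(xs.mean(),ys.mean()),55)[:2]; d=D-col; print("disc",D,np.linalg.norm(d),"psi",np.degrees(np.arctan2(d[1],d[0])-np.arctan2(49.8-1,-31.8+2.3))%360)
from scipy.optimize import least_squares
f=lambda q:np.hypot(pts[:,0]-q[0],pts[:,1]-q[1])-55
o=least_squares(lambda q:np.r_[f(q),(np.hypot(*(col-q))-55)],col+[55,0]); d=col-o.x; print("centre",o.x,np.abs(o.fun).max(),"psi",np.degrees(np.arctan2(d[1],d[0]))%360)
E
```

```text
[[65, 143, 170], [64, 147, 165], [65, 150, 165], [65, 148, 172], [64, 144, 174], [65, 149, 171], [65, 146, 176], [66, 149, 234], [67, 145, 239], [66, 146, 238], [66, 148, 238], [65, 147, 236], [66, 147, 237], [66, 152, 232], [24, 180, 248]]
thr 187.0
((321.0, 195.0), (20.0, 20.0), 90.0)
top corners [[563.4, 158.1], [579.1, 157.9], [579.1, 141.2], [563.1, 141.5]] c [571.17090569 149.66460248] sides [15.66200204 16.62158038 15.98110434] ang [np.float64(-0.8), np.float64(-90.1), np.float64(179.2)]Traceback (most recent call last):
  File "<stdin>", line 12, in <module>
ValueError: max() iterable argument is empty
```

```bash
python3 - <<'E'
from h import *
z=np.load("pics/w1.npz"); p=z["p"]; C=cam("wrist",{"tcp_rot":z["rot"],"position":z["pos"]})
h=cv2.cvtColor(p,cv2.COLOR_BGR2HSV); col=np.array([571.2,149.7])
b=cv2.inRange(h,(12,110,120),(28,255,255)); b[:205]=0;b[245:]=0;b[:,:355]=0;b[:,420:]=0
n,l,s,ce=cv2.connectedComponentsWithStats(b); i=1+np.argmax(s[1:,4]); ys,xs=np.nonzero(l==i); print("brass",s[i])
tip=(xs.max(),ys[xs>=xs.max()-1].mean()); T=ray(C,tip,55)[:2]; print("tip",tip,T)
pts=np.array([ray(C,(x,ys[xs==x].mean()),55)[:2] for x in np.unique(xs)])
d=T-col; print("chord",np.linalg.norm(d),"psi",np.degrees(np.arctan2(d[1],d[0])-np.arctan2(49.8,-78.2))%360)
rm=cv2.inRange(h,(0,150,100),(6,255,255))|cv2.inRange(h,(172,150,100),(180,255,255)); rm[:212]=0;rm[245:]=0;rm[:,:340]=0;rm[:,365:]=0
ys,xs=np.nonzero(rm); D=ray(C,(xs.mean(),ys.mean()),55)[:2]; d=D-col; print("disc",D,np.linalg.norm(d),"psi",np.degrees(np.arctan2(d[1],d[0])-np.arctan2(49.8-1,-31.8+2.3))%360)
from scipy.optimize import least_squares
f=lambda q:np.hypot(pts[:,0]-q[0],pts[:,1]-q[1])-55
o=least_squares(lambda q:np.r_[f(q),(np.hypot(*(col-q))-55)],col+[55,0]); d=col-o.x; print("centre",o.x,np.abs(o.fun).max(),"psi",np.degrees(np.arctan2(d[1],d[0]))%360)
d=z["d"]; print("depth->z top:", )
X=C[1].T@(np.linalg.inv(C[0])@[321,195,1]*float(d[195,321])-C[2]); print(X)
X=C[1].T@(np.linalg.inv(C[0])@[375,231,1]*float(d[231,375])-C[2]); print(X)
E
```

```text
brass [355 225  47  12 361]
tip (np.int64(401), np.float64(228.0)) [650.35687725  97.14742254]
chord 95.01360225539369 psi 178.90980384735212
disc [600.86570423  99.1991798 ] 58.569504419558776 psi 179.27795454354367
centre [626.01014693 148.09564825] 2.572259637933037 psi 178.32336985058814
depth->z top:
[571.16908769 149.93850416 108.59003801]
[623.9913366   96.07192685  59.00242244]
```

```bash
python3 -m inch '{"rotation":[[0,0,0],[0,0,0],[0,0,0],[0,0,0],[0,0,0],[0,0,0],[0,0,0],[0,0,0],[0,0,0],[0,0,0],[0,0,0],[0,0,0],[0,0,0],[0,0,0],[0,0,0],[0,0,0],[0,0,0],[0,0,0]],"translation":[[1.5,3.6,20],[1.5,3.6,50],[1.5,3.6,80],[1.5,3.6,105],[1.5,3.6,125],[1.5,3.6,138],[1.5,3.6,146],[1.5,3.6,146],[1.5,3.6,146],[1.5,3.6,146],[1.5,3.6,146],[1.5,3.6,146],[1.5,3.6,146],[1.5,3.6,146],[1.5,3.6,146],[1.5,3.6,146],[1.5,3.6,146],[1.5,3.6,146]],"grip":[0.5,0.5,0.5,0.5,0.5,0.5,0.5,0.5,0.5,0,0,0,0,0,0,0,0,0]}' 90; python3 -c "
from rig import *;print(read_state())"
```

```text
time: 2.98
position: [573.2, 149.2, 70.5]
tcp_rot: [0.0, 0.713, 0.701, 0.001]
contact_force: [-1.8, 0.7, 6.9]
finger_gap: 16.7
finger_force: 87.6
{'time': 2.9833, 'qpos': array([ 1.29824652e-01,  5.49681078e-01, -2.87442427e-01,  7.31753989e-01,
        4.61610624e-04,  1.71758978e+00]), 'qd': array([-0.00093466, -0.00023745,  0.00069774,  0.00261831, -0.00095176,
        0.00073056]), 'joint_efforts': array([-6.21970352e-01, -4.81061769e+01,  2.09419280e+01, -5.68550639e-01,
       -2.40629436e-01,  7.38439034e-03]), 'position': array([573.24171085, 149.20781485,  70.50419508]), 'tcp_rot': array([3.94254040e-04, 7.13080134e-01, 7.01081842e-01, 9.04607614e-04]), 'contact_force': array([-1.83961379,  0.68821063,  6.86853919]), 'ft_torque': array([ 0.06050507,  0.29288917, -0.01967789]), 'finger_force': 87.60852456092834, 'finger_gap': 16.65568737590755}
```

```bash
python3 -m inch '{"rotation":[[0,0,0],[0,0,0],[0,0,0],[0,0,0],[0,0,-0.1],[0,0,-0.22],[0,0,-0.34],[0,0,-0.46],[0,0,-0.58],[0,0,-0.7],[0,0,-0.82],[0,0,-0.94],[0,0,-1.06],[0,0,-1.18],[0,0,-1.3],[0,0,-1.42],[0,0,-1.54],[0,0,-1.66],[0,0,-1.78],[0,0,-1.88]],"translation":[[0,0,-5],[0,0,-20],[0,0,-50],[0,0,-85],[-10,2,-110],[-30,6,-120],[-60,12,-120],[-90,18,-120],[-120,24,-120],[-150,31,-120],[-180,37,-120],[-210,44,-120],[-235,50,-120],[-255,54,-120],[-272,58,-120],[-285,61,-120],[-295,63,-120],[-301,64,-120],[-304,64,-120],[-304,64,-120]],"grip":[0,0,0,0,0,0,0,0,0,0,0,0,0,0,0,0,0,0,0,0]}'
python3 -m inch '{"rotation":[[0,0,-0.06],[0,0,-0.09],[0,0,-0.09],[0,0,-0.09]],"translation":[[0,0,0],[0,0,0],[0,0,0],[0,0,0]],"grip":[0,0,0,0]}'
python3 - <<'E'
from h import *
st=read_state(); p,d=snapshot("wrist"); cv2.imwrite("pics/w2.png",p); np.savez("pics/w2.npz",p=p,d=d,pos=st["position"],rot=st["tcp_rot"])
print(st["qpos"],st["ft_torque"])
C=cam("wrist",st); print("pred pivot",proj(C,(556,-185,20)),"eye",proj(C,(580,-139,55)))
E
```

```text
time: 4.65
position: [630.7, -157.2, 188.5]
tcp_rot: [-0.001, -0.148, 0.989, 0.0]
contact_force: [0.1, -0.9, -2.6]
finger_gap: 17.0
finger_force: 88.1
time: 4.98
position: [630.9, -156.1, 188.8]
tcp_rot: [-0.001, -0.189, 0.982, 0.0]
contact_force: [0.4, 0.2, -3.0]
finger_gap: 17.1
finger_force: 88.2
[-3.55944448e-01  5.40546808e-01  3.15781789e-02  1.06294073e+00
 -1.57706048e-04 -7.37116607e-01] [ 0.01146025 -0.03318048 -0.00382986]
pred pivot [319.06264022  89.05313489] eye [359.87993231 139.27219478]
```

View pics/w2.png

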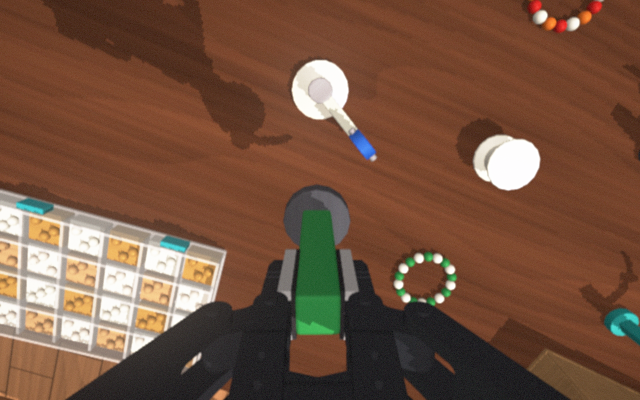

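Stand foot centre at about (320,89), hub at (319,90), blue eye at about (363,146), held bar's foot at about (317,215). Computing positions.

```bash
python3 - <<'E'
from h import *
z=np.load("pics/w2.npz"); p,d=z["p"],z["d"]; C=cam("wrist",{"tcp_rot":z["rot"],"position":z["pos"]})
h=cv2.cvtColor(p,cv2.COLOR_BGR2HSV)
def x3(u,v):
    return C[1].T@(np.linalg.inv(C[0])@[u,v,1]*float(d[int(v),int(u)])-C[2])
w=cv2.inRange(h,(0,0,140),(180,70,255)); m=np.zeros_like(w); m[50:125,285:352]=255; w&=m
c=max(cv2.findContours(w,0,1)[0],key=cv2.contourArea); hull=cv2.convexHull(c)[:,0]
q=hull[(hull[:,0]<335)|(hull[:,1]<100)].astype(np.float32); e=cv2.fitEllipse(q); print("foot ell",e)
for zz in (0,5,8): print(zz,ray(C,e[0],zz).round(1), "diam",np.array(e[1])*np.linalg.norm(ray(C,(321,89),zz)-ray(C,(320,89),zz)))
print("foot z",x3(300,92),x3(320,72),"hub",x3(319,90),"arm",x3(341,118))
b=cv2.inRange(h,(105,120,60),(130,255,255)); b[:120]=0;b[175:]=0;b[:,:335]=0;b[:,390:]=0
ys,xs=np.nonzero(b); P=np.c_[xs,ys].astype(np.float32); r=cv2.minAreaRect(P); print("eye rect",r,P.mean(0))
print("eye top",x3(*P.mean(0)), "ray55",ray(C,r[0],55),"ray68",ray(C,r[0],68))
bp=cv2.boxPoints(r); W=np.array([ray(C,u,62)[:2] for u in bp]); print(W.round(1).tolist(),[np.degrees(np.arctan2(*(W[i+1]-W[i])[::-1])).round(1) for i in range(3)],np.linalg.norm(np.diff(W,axis=0),axis=1))
Z=[x3(a,bb) for a,bb in P]; print("eye z range",np.percentile([k[2] for k in Z],[1,50,99]))
# held foot
f=((h[...,2]<100)&(h[...,1]<110)).astype(np.uint8); m=np.zeros_like(f); m[180:250,280:355]=1; f&=m
c=max(cv2.findContours(f,0,1)[0],key=cv2.contourArea); print("heldfoot bb",cv2.boundingRect(c))
pos=z["pos"]; print("pred foot top",proj(C,pos+[0,0,-56.5]),"top edge pred r22", proj(C,pos+[0,0,-70.5]))
E
```

```text
foot ell ((319.708251953125, 89.1772689819336), (56.98518753051758, 60.015865325927734), 4.253835678100586)
0 [ 555.9 -184.3    0. ] diam [54.06363466 56.93893374]
5 [ 555.9 -184.3    5. ] diam [53.24895674 56.0809283 ]
8 [ 555.9 -184.3    8. ] diam [52.76014998 55.56612504]
foot z [ 564.94696837 -200.27632736   10.49451191] [ 542.20934555 -189.6147988    12.70709458] hub [ 556.7237651  -184.82278133   30.66981139] arm [ 571.38326046 -157.79785922   28.86455418]
eye rect ((362.2561340332031, 144.1951141357422), (28.73597526550293, 12.337726593017578), 51.34019088745117) [362.34195 144.37357]
eye top [ 581.83734044 -137.71298225   67.65575394] ray55 [ 582.98680655 -135.48782524   55.        ] ray68 [ 581.69932792 -137.89867361   68.        ]
[[581.0, -149.6], [572.5, -144.9], [583.6, -123.8], [592.3, -128.5]] [np.float64(151.0), np.float64(62.3), np.float64(-28.0)] [ 9.7079923  23.74601895  9.91769947]
eye z range [58.36681307 66.34430754 69.46512343]
heldfoot bb (283, 185, 65, 65)
pred foot top [318.08424078 220.26284859] top edge pred r22 [318.04123165 212.55940593]
```

Pivot ≈ (556.3,-184.6) and eye angle ≈ 61.5°, consistent with the 55 mm radius and 67 mm top height. Now I move to the pre-insert pose, tip about 9 mm short of the eye, and lower.

```bash
python3 -m inch '{"rotation":[[0,0,0],[0,0,0],[0,0,0],[0,0,0],[0,0,0],[0,0,0],[0,0,0],[0,0,0],[0,0,0],[0,0,0],[0,0,0],[0,0,0],[0,0,0],[0,0,0],[0,0,0],[0,0,0]],"translation":[[15,-10,0],[35,-24,0],[55,-37,0],[70,-47,0],[78,-52,0],[80,-53.6,0],[80,-53.6,10],[80,-53.6,30],[80,-53.6,50],[80,-53.6,70],[80,-53.6,87],[80,-53.6,100],[80,-53.6,109],[80,-53.6,114],[80,-53.6,115],[80,-53.6,115]],"grip":[0,0,0,0,0,0,0,0,0,0,0,0,0,0,0,0]}'
python3 -m inch '{"rotation":[[0,0,0],[0,0,0]],"translation":[[0,0,0],[0,0,0]],"grip":[0,0]}'
python3 - <<'E'
from h import *
st=read_state(); print(st["position"],st["contact_force"],st["ft_torque"],st["qpos"])
I=[]
for n,b in(("top",(325,170,405,240)),("scene",(235,240,335,310)),("wrist",(160,90,480,300))):
    s=read_state();p,d=snapshot(n); np.savez(f"pics/{n}3.npz",p=p,d=d,pos=s["position"],rot=s["tcp_rot"]); x0,y0,x1,y1=b
    I.append(cv2.resize(p[y0:y1,x0:x1],(400,int(400*(y1-y0)/(x1-x0))),interpolation=cv2.INTER_CUBIC))
a=np.hstack([I[0][:280],I[1][:280]]); b=cv2.copyMakeBorder(I[2],0,0,0,400,0)
cv2.imwrite("pics/c3.png",np.vstack([a,b]))
E
```

```text
time: 6.37
position: [577.4, -235.3, 74.3]
tcp_rot: [0.0, -0.19, 0.982, 0.0]
contact_force: [0.4, 0.4, -3.3]
finger_gap: 16.6
finger_force: 88.1
time: 6.53
position: [577.8, -236.0, 75.3]
tcp_rot: [0.001, -0.19, 0.982, -0.001]
contact_force: [0.4, -0.2, -2.9]
finger_gap: 16.9
finger_force: 88.1
[ 577.82194398 -235.97889882   75.26644963] [ 0.39002895 -0.22215788 -2.87601921] [-0.0075144   0.03779936 -0.06052758] [-5.05931323e-01  5.94474822e-01 -1.89621951e-01  7.84898430e-01
  3.00016065e-05 -8.88209388e-01]
```

View pics/c3.png

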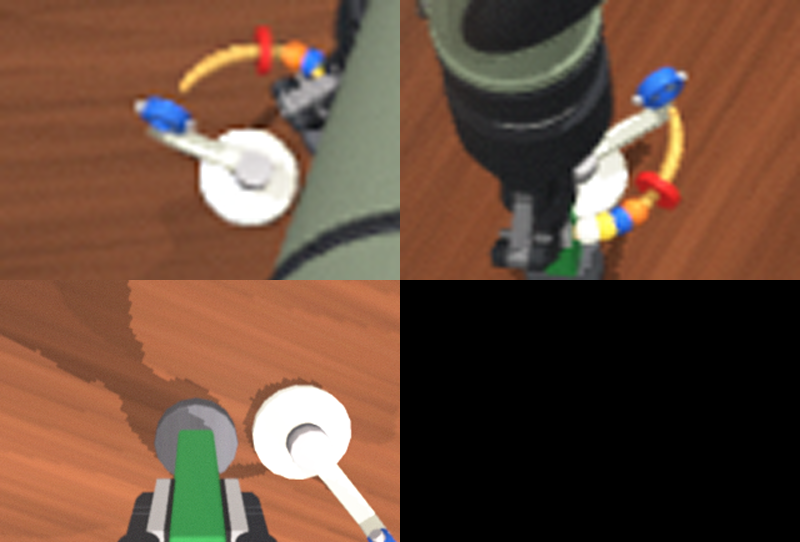

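Tip visible in the top view at about (361,188), next to the eye at (358,193). In the scene view it is at about (303,267), just below the eye. I'll triangulate both relative to each other.

```bash
python3 - <<'E'
from h import *
T,S=cam("top"),cam("scene"); P={n:np.load(f"pics/{n}3.npz")["p"] for n in("top","scene")}
Y=((12,90,120),(30,255,255));B=((105,120,60),(130,255,255));R=((172,120,80),(180,255,255));R2=((0,150,80),(8,255,255))
for n,b in(("top",(345,170,390,205)),("scene",(290,255,312,300))):
    for k,c in(("brass",Y),("blue",B),("red",R),("red2",R2)): print(n,k,blobs(P[n],*c,b,6))
def mask(n,c,b):
    m=cv2.inRange(cv2.cvtColor(P[n],cv2.COLOR_BGR2HSV),*c); o=np.zeros_like(m); x0,y0,x1,y1=b;o[y0:y1,x0:x1]=m[y0:y1,x0:x1]; return np.argwhere(o)[:,::-1]
piv=np.array([556.3,-184.6])
hub=ray(T,(375.6,203.5),31); print("hub top-cam",hub)
m=mask("top",Y,(355,175,379,192)); 
for x in np.unique(m[:,0]):
    y=m[m[:,0]==x,1].mean(); X=[ray(T,(x,y),zz)[:2] for zz in(55,59)]; print(x,y.round(1),[(np.hypot(*(q-piv)).round(1),np.degrees(np.arctan2(*(q-piv)[::-1])).round(1)) for q in X])
m=mask("scene",Y,(290,255,312,283)); 
for y in np.unique(m[:,1]):
    x=m[m[:,1]==y,0].mean(); X=[ray(S,(x,y),zz)[:2] for zz in(55,59)]; print(y,x.round(1),[(np.hypot(*(q-piv)).round(1),np.degrees(np.arctan2(*(q-piv)[::-1])).round(1)) for q in X])
E
```

```text
top brass [(69, [367.7, 182.4], [360, 178, 17, 11]), (22, [382.2, 180.2], [380, 178, 6, 5])]
top blue [(12, [387.1, 181.7], [386, 180, 4, 5]), (41, [357.7, 192.6], [354, 190, 9, 6])]
top red []
top red2 [(37, [377.4, 179.6], [375, 175, 5, 11])]
scene brass [(81, [302.8, 275.7], [300, 265, 6, 20]), (36, [294.9, 290.9], [291, 288, 9, 7])]
scene blue [(73, [299.6, 261.6], [295, 257, 11, 10]), (14, [290.6, 295.1], [290, 292, 3, 7])]
scene red []
scene red2 [(76, [299.1, 286.9], [293, 282, 13, 11])]
hub top-cam [ 553.28298185 -185.71094898   31.        ]
360 187.0 [(np.float64(56.3), np.float64(44.0)), (np.float64(55.9), np.float64(45.1))]
361 187.2 [(np.float64(53.9), np.float64(42.6)), (np.float64(53.6), np.float64(43.7))]
362 186.0 [(np.float64(54.3), np.float64(38.0)), (np.float64(53.8), np.float64(39.2))]
363 185.0 [(np.float64(54.6), np.float64(33.9)), (np.float64(54.1), np.float64(35.0))]
364 184.0 [(np.float64(55.1), np.float64(29.9)), (np.float64(54.5), np.float64(31.0))]
365 183.0 [(np.float64(56.0), np.float64(25.9)), (np.float64(55.3), np.float64(27.0))]
366 183.0 [(np.float64
[... 1791 characters left out ...]
7.5))]
275 301.4 [(np.float64(51.0), np.float64(26.9)), (np.float64(51.2), np.float64(24.8))]
276 301.0 [(np.float64(50.3), np.float64(24.2)), (np.float64(50.6), np.float64(22.1))]
277 303.0 [(np.float64(54.9), np.float64(22.1)), (np.float64(55.2), np.float64(20.2))]
278 303.0 [(np.float64(55.2), np.float64(19.6)), (np.float64(55.7), np.float64(17.8))]
279 303.0 [(np.float64(55.7), np.float64(17.2)), (np.float64(56.2), np.float64(15.4))]
280 302.5 [(np.float64(55.2), np.float64(14.6)), (np.float64(55.8), np.float64(12.8))]
281 302.0 [(np.float64(54.8), np.float64(11.9)), (np.float64(55.5), np.float64(10.2))]
282 302.0 [(np.float64(55.6), np.float64(9.6)), (np.float64(56.3), np.float64(7.9))]
```

```bash
python3 - <<'E'
from h import *
T,S=cam("top"),cam("scene")
print("disc",tri([T,S],[(377.4,179.6),(299.1,286.9)]),"eye",tri([T,S],[(357.7,192.6),(299.6,261.6)]),"tip",tri([T,S],[(360,187.2),(303,265)]))
for zz in(55,58,62): print(zz,"top eye",ray(T,(357.7,192.6),zz)[:2],"scene eye",ray(S,(299.6,261.6),zz)[:2],"disc",ray(T,(377.4,179.6),zz)[:2],ray(S,(299.1,286.9),zz)[:2])
s=np.radians(291.9+62.4); print("expected disc c",556.3+55*np.cos(s),-184.6+55*np.sin(s))
# wrist check of foot height and position
z=np.load("pics/wrist3.npz"); C=cam("wrist",{"tcp_rot":z["rot"],"position":z["pos"]}); h=cv2.cvtColor(z["p"],cv2.COLOR_BGR2HSV)
w=cv2.inRange(h,(0,0,150),(180,60,255)); 
m=np.zeros_like(w); m[165:280,355:450]=255; c=max(cv2.findContours(w&m,0,1)[0],key=cv2.contourArea); hl=cv2.convexHull(c)[:,0]; hl=hl[(hl[:,1]<225)].astype(np.float32); e=cv2.fitEllipse(hl); print("stand",e,ray(C,e[0],8),ray(C,e[0],0))
E
```

```text
disc [ 612.15595414 -192.00073256   62.49427346] eye [ 582.10321063 -136.80721282   57.36987525] tip [ 594.63451032 -143.49383645   64.44938439]
55 top eye [ 582.00503004 -137.71197351] scene eye [ 582.06597782 -135.17539008] disc [ 613.09018171 -194.32019572] [ 611.29675253 -188.24396355]
58 top eye [ 581.29106393 -137.31953924] scene eye [ 582.90273684 -136.43635936] disc [ 612.29153282 -193.7735482 ] [ 612.04506275 -189.34435372]
62 top eye [ 580.33910912 -136.79629355] scene eye [ 584.01841552 -138.11765172] disc [ 611.22666762 -193.04468485] [ 613.0428097  -190.81154061]
expected disc c 611.0280563478674 -190.0625862359002
stand ((401.59344482421875, 213.423583984375), (78.400634765625, 80.43077850341797), 121.09849548339844) [ 556.04480321 -183.81076513    8.        ] [ 558.10359101 -180.65398846    0.        ]
```

The bar rides about 5 mm high and about 1 mm outward relative to the eye. I'll correct both, then begin turning about the pivot.

```bash
python3 -m inch '{"rotation":[[0,0,0],[0,0,0],[0,0,0],[0,0,-0.02],[0,0,-0.05],[0,0,-0.08],[0,0,-0.11],[0,0,-0.14],[0,0,-0.14]],"translation":[[1,0,1],[1,0,2],[1,0,3],[-0.1,0.01,3],[-1.75,0.07,3],[-3.4,0.18,3],[-5.04,0.33,3],[-6.67,0.54,3],[-6.67,0.54,3]],"grip":[0,0,0,0,0,0,0,0,0]}'
cat > f.py <<'E'
from h import *
def rep(eye=None):
    s=read_state(); p=s["position"]; w,x,y,z=s["tcp_rot"]; yaw=np.degrees(2*np.arctan2(y,x))%360; psi=yaw+90-360
    v=p[:2]-[556.3,-184.6]; F=s["contact_force"]
    te=np.radians((psi+110 if eye is None else eye)+90); t=np.array([np.cos(te),np.sin(te)])
    print("t",round(s["time"],2),"z",p[2].round(1),"psi",psi.round(1),"col r",np.hypot(*v).round(1),"ang",np.degrees(np.arctan2(v[1],v[0])).round(1),"F",F.round(1),"push",(-F[:2]@t).round(2),"tq",s["ft_torque"].round(2),"q6",s["qpos"][5].round(2))
if __name__=="__main__":
    import sys; rep(float(sys.argv[1]) if len(sys.argv)>1 else None)
E
python3 f.py 62
```

```text
time: 7.43
position: [583.3, -232.5, 71.2]
tcp_rot: [0.0, -0.259, 0.966, 0.0]
contact_force: [-0.4, 0.2, -3.7]
finger_gap: 17.0
finger_force: 88.2
t 7.43 z 71.2 psi -60.0 col r 55.0 ang -60.6 F [-0.4  0.2 -3.7] push -0.45 tq [-0.02  0.07  0.03] q6 -1.02
```

```bash
python3 -m inch '{"rotation":[[0,0,-0.02],[0,0,-0.04],[0,0,-0.06],[0,0,-0.08],[0,0,-0.1],[0,0,-0.12],[0,0,-0.14],[0,0,-0.14]],"translation":[[-1.1,0.01,0],[-2.2,0.04,0],[-3.3,0.1,0],[-4.4,0.18,0],[-5.49,0.27,0],[-6.58,0.4,0],[-7.67,0.54,0],[-7.67,0.54,0]],"grip":[0,0,0,0,0,0,0,0]}' >/dev/null
python3 f.py
python3 - <<'E'
from h import *
I=[]
for n,b in(("top",(325,170,405,240)),("scene",(235,240,335,310))):
    p,d=snapshot(n); x0,y0,x1,y1=b
    I.append(cv2.resize(p[y0:y1,x0:x1],(400,int(400*(y1-y0)/(x1-x0))),interpolation=cv2.INTER_CUBIC)[:280])
cv2.imwrite("pics/c4.png",np.hstack(I))
E
```

```text
t 8.1 z 71.4 psi -52.0 col r 55.0 ang -52.4 F [-0.4  0.3 -2.5] push -0.52 tq [ 0.15 -0.06 -0.03] q6 -1.15
```

View pics/c4.png

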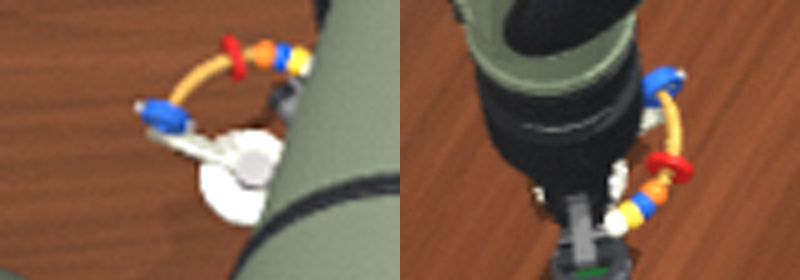

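The tip (top crop (172,105)) is inside the eye at the mouth of the ring and the eye is still near its first place. Continuing with gentle turns.

```bash
python3 -m inch '{"rotation":[[0,0,-0.02],[0,0,-0.04],[0,0,-0.06],[0,0,-0.08],[0,0,-0.1],[0,0,-0.12],[0,0,-0.14],[0,0,-0.14]],"translation":[[-1.1,0.01,0],[-2.2,0.04,0],[-3.3,0.1,0],[-4.4,0.18,0],[-5.49,0.27,0],[-6.58,0.4,0],[-7.67,0.54,0],[-7.67,0.54,0]],"grip":[0,0,0,0,0,0,0,0]}' >/dev/null
python3 f.py
python3 - <<'E'
from h import *
T=cam("top")
p,d=snapshot("top"); B=((105,120,60),(130,255,255)); print(blobs(p,*B,(335,170,380,210),5))
E
```

```text
t 8.87 z 71.3 psi -44.0 col r 54.7 ang -44.6 F [ 0.8  1.5 -1.1] push 0.17 tq [ 0.27 -0.22 -0.13] q6 -1.28
[(11, [378.3, 180.3], [377, 178, 3, 6]), (43, [356.7, 195.6], [353, 193, 9, 6])]
```

```bash
python3 -m inch '{"rotation":[[0,0,-0.02],[0,0,-0.04],[0,0,-0.06],[0,0,-0.08],[0,0,-0.1],[0,0,-0.12],[0,0,-0.14],[0,0,-0.14]],"translation":[[-1.1,0.01,0],[-2.2,0.04,0],[-3.3,0.1,0],[-4.4,0.18,0],[-5.49,0.27,0],[-6.58,0.4,0],[-7.67,0.54,0],[-7.67,0.54,0]],"grip":[0,0,0,0,0,0,0,0]}' >/dev/null
python3 f.py
python3 - <<'E'
from h import *
p,d=snapshot("top"); B=((105,120,60),(130,255,255)); print(blobs(p,*B,(335,170,380,210),5))
I=[]
for n,b in(("top",(325,170,405,240)),("scene",(235,240,335,310))):
    p,d=snapshot(n); x0,y0,x1,y1=b
    I.append(cv2.resize(p[y0:y1,x0:x1],(400,int(400*(y1-y0)/(x1-x0))),interpolation=cv2.INTER_CUBIC)[:280])
cv2.imwrite("pics/c5.png",np.hstack(I))
E
```

```text
t 9.58 z 71.3 psi -35.9 col r 54.8 ang -36.4 F [ 3.4  1.9 -2.7] push 2.72 tq [ 0.39 -0.63 -0.31] q6 -1.41
[(13, [375.2, 180.0], [374, 178, 3, 6]), (34, [356.5, 195.9], [353, 193, 9, 6])]
```

View pics/c5.png

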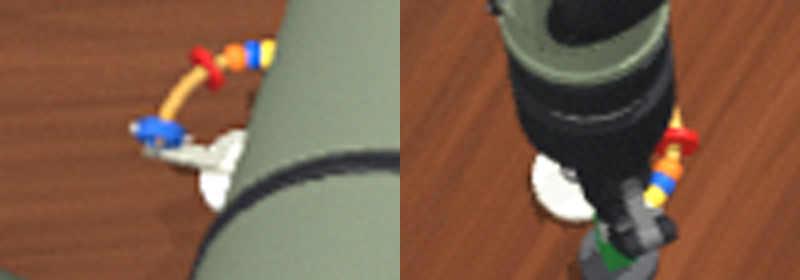

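The eye (top crop (160,130)) swung about 9 mm to its stop at about 71°, and the bar now slides through with roughly 3 N of drag. Contact is expected near psi ≈ 1°.

```bash
python3 -m inch '{"rotation":[[0,0,-0.03],[0,0,-0.06],[0,0,-0.09],[0,0,-0.12],[0,0,-0.15],[0,0,-0.18],[0,0,-0.2],[0,0,-0.2]],"translation":[[-1.65,0.02,0],[-3.3,0.1,0],[-4.94,0.22,0],[-6.58,0.4,0],[-8.22,0.62,0],[-9.85,0.89,0],[-10.93,1.1,0],[-10.93,1.1,0]],"grip":[0,0,0,0,0,0,0,0]}' >/dev/null
python3 f.py 71
```

```text
t 10.4 z 72.0 psi -24.5 col r 56.1 ang -25.2 F [ 5.1 -0.6 -1.5] push 5.01 tq [ 0.13 -0.98 -0.39] q6 -1.59
```

```bash
python3 -m inch '{"rotation":[[0,0,-0.03],[0,0,-0.06],[0,0,-0.09],[0,0,-0.12],[0,0,-0.15],[0,0,-0.18],[0,0,-0.2],[0,0,-0.2]],"translation":[[-1.65,0.02,0],[-3.3,0.1,0],[-4.94,0.22,0],[-6.58,0.4,0],[-8.22,0.62,0],[-9.85,0.89,0],[-10.93,1.1,0],[-10.93,1.1,0]],"grip":[0,0,0,0,0,0,0,0]}' >/dev/null
python3 f.py 71
python3 - <<'E'
from h import *
p,d=snapshot("top"); B=((105,120,60),(130,255,255)); print(blobs(p,*B,(335,170,380,210),5))
E
```

```text
t 11.07 z 72.4 psi -13.1 col r 56.6 ang -14.0 F [ 5.8 -0.2 -0.4] push 5.55 tq [ 0.05 -1.33 -0.39] q6 -1.77
[(35, [356.3, 196.2], [352, 194, 9, 6])]
```

```bash
python3 -m inch '{"rotation":[[0,0,-0.02],[0,0,-0.04],[0,0,-0.06],[0,0,-0.08],[0,0,-0.1],[0,0,-0.12],[0,0,-0.13],[0,0,-0.13]],"translation":[[-1.1,0.2,0],[-2.2,0.4,0],[-3.3,0.7,0],[-4.4,1,0],[-5.49,1.27,0],[-6.58,1.4,0],[-7.13,1.46,0],[-7.13,1.46,0]],"grip":[0,0,0,0,0,0,0,0]}' >/dev/null
python3 f.py 71
python3 - <<'E'
from h import *
p,d=snapshot("top"); B=((105,120,60),(130,255,255)); print(blobs(p,*B,(335,170,380,210),5),blobs(p,(0,150,80),(8,255,255),(335,170,400,210),5)); x=p[170:225,325:405]; a=cv2.resize(x,(480,330),interpolation=cv2.INTER_CUBIC)
p,d=snapshot("scene"); a=np.hstack([a,cv2.resize(p[240:310,270:338],(320,330),interpolation=cv2.INTER_CUBIC)]); cv2.imwrite("pics/c6.png",a)
E
```

```text
t 11.78 z 72.2 psi -5.7 col r 55.1 ang -6.6 F [ 4.7 -0.1 -1.6] push 4.51 tq [ 0.16 -1.11 -0.33] q6 -1.89
[(22, [354.6, 195.9], [352, 194, 6, 5])] [(20, [356.4, 189.4], [354, 187, 6, 6])]
```

View pics/c6.png

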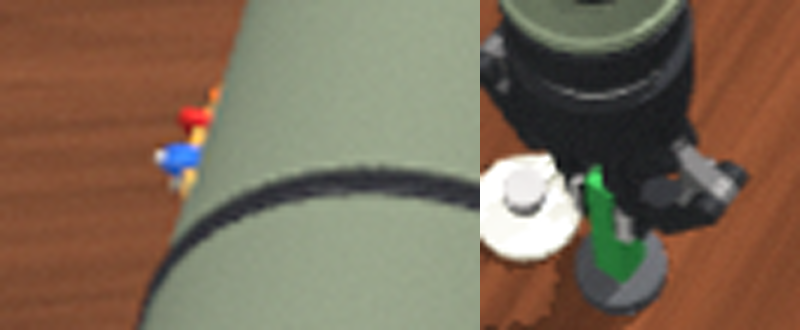

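The red disc (top crop (193,117)) is close behind the blue eye (180,157), with a gap of a few mm. Small steps now, by feel.

```bash
python3 -m inch '{"rotation":[[0,0,-0.01],[0,0,-0.02],[0,0,-0.03],[0,0,-0.04],[0,0,-0.05],[0,0,-0.06],[0,0,-0.06]],"translation":[[-0.55,0,0],[-1.1,0.01,0],[-1.65,0.02,0],[-2.2,0.04,0],[-2.75,0.07,0],[-3.3,0.1,0],[-3.3,0.1,0]],"grip":[0,0,0,0,0,0,0]}' >/dev/null; python3 f.py 71
```

```text
t 12.47 z 72.5 psi -2.2 col r 55.7 ang -3.4 F [ 6.7  0.3 -1.7] push 6.2 tq [ 0.09 -1.41 -0.3 ] q6 -1.95
```

```bash
python3 -m inch '{"rotation":[[0,0,-0.01],[0,0,-0.02],[0,0,-0.03],[0,0,-0.03]],"translation":[[-0.55,0,0],[-1.1,0.01,0],[-1.65,0.02,0],[-1.65,0.02,0]],"grip":[0,0,0,0]}' >/dev/null; python3 f.py 71
```

```text
t 12.8 z 72.5 psi -0.5 col r 55.6 ang -1.7 F [ 5.8 -0.7 -1.7] push 5.72 tq [ 0.04 -1.42 -0.35] q6 -1.97
```

```bash
python3 -m inch '{"rotation":[[0,0,-0.01],[0,0,-0.02],[0,0,-0.03],[0,0,-0.03]],"translation":[[-0.55,0,0],[-1.1,0.01,0],[-1.65,0.02,0],[-1.65,0.02,0]],"grip":[0,0,0,0]}' >/dev/null; python3 f.py 71
```

```text
t 13.13 z 72.3 psi 1.2 col r 55.0 ang 0.1 F [ 5.7 -0.5 -1.1] push 5.52 tq [ 0.08 -1.09 -0.26] q6 -2.0
```

```bash
python3 -m inch '{"rotation":[[0,0,-0.01],[0,0,-0.02],[0,0,-0.02]],"translation":[[-0.55,0,0],[-1.1,0.01,0],[-1.1,0.01,0]],"grip":[0,0,0]}' >/dev/null; python3 f.py 71
```

```text
t 13.38 z 72.3 psi 2.4 col r 54.9 ang 1.3 F [ 5.2  0.3 -0.5] push 4.79 tq [ 0.17 -1.1  -0.25] q6 -2.02
```

```bash
python3 -m inch '{"rotation":[[0,0,-0.01],[0,0,-0.02],[0,0,-0.02]],"translation":[[-0.55,0,0],[-1.1,0.01,0],[-1.1,0.01,0]],"grip":[0,0,0]}' >/dev/null; python3 f.py 71
```

```text
t 13.63 z 72.3 psi 3.5 col r 55.1 ang 2.4 F [ 4.9 -0.1 -1.7] push 4.62 tq [ 0.06 -1.24 -0.29] q6 -2.04
```

```bash
python3 -m inch '{"rotation":[[0,0,-0.01],[0,0,-0.02],[0,0,-0.02]],"translation":[[-0.55,0,0],[-1.1,0.01,0],[-1.1,0.01,0]],"grip":[0,0,0]}' >/dev/null; python3 f.py 71
```

```text
t 13.88 z 72.3 psi 4.7 col r 55.1 ang 3.6 F [ 6.   0.3 -1.4] push 5.52 tq [ 0.13 -1.28 -0.23] q6 -2.06
```

```bash
python3 -m inch '{"rotation":[[0,0,-0.01],[0,0,-0.02],[0,0,-0.02]],"translation":[[-0.55,0,0],[-1.1,0.01,0],[-1.1,0.01,0]],"grip":[0,0,0]}' >/dev/null; python3 f.py 73
python3 - <<'E'
from h import *
p,d=snapshot("top"); B=((105,120,60),(130,255,255)); print(blobs(p,*B,(335,170,380,210),5),blobs(p,(0,150,80),(8,255,255),(335,170,400,210),3)); T=cam("top")
cv2.imwrite("pics/c7.png",cv2.resize(p[180:210,340:380],(400,300),interpolation=cv2.INTER_CUBIC))
E
```

```text
t 14.13 z 72.4 psi 5.8 col r 55.5 ang 4.5 F [ 7.1 -0.2 -3. ] push 6.86 tq [-0.01 -1.5  -0.26] q6 -2.07
[] []
```

```bash
python3 -m inch '{"rotation":[[0,0,-0.01],[0,0,-0.02],[0,0,-0.02]],"translation":[[-0.55,0,0],[-1.1,0.01,0],[-1.1,0.01,0]],"grip":[0,0,0]}' >/dev/null; python3 f.py 73
```

```text
t 14.43 z 72.5 psi 6.9 col r 55.9 ang 5.4 F [ 8.1  0.5 -2.8] push 7.62 tq [-0.08 -1.7  -0.32] q6 -2.09
```

View pics/c7.png

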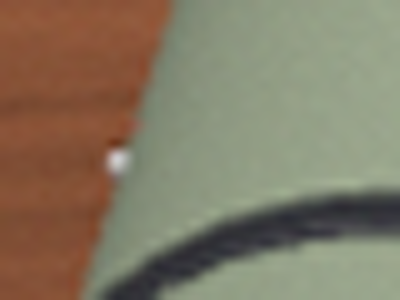

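The arm hides the eye in the top view. The push is climbing steadily (5.5, 6.9, 7.6 N), so the disc is meeting the eye. Continuing to about 11–12 N.

```bash
python3 -m inch '{"rotation":[[0,0,-0.01],[0,0,-0.02],[0,0,-0.02]],"translation":[[-0.55,0,0],[-1.1,0.01,0],[-1.1,0.01,0]],"grip":[0,0,0]}' >/dev/null; python3 f.py 73
```

```text
t 14.68 z 72.7 psi 8.1 col r 56.4 ang 6.2 F [ 8.7 -1.2 -2.5] push 8.65 tq [-0.1  -1.91 -0.28] q6 -2.11
```

```bash
python3 -m inch '{"rotation":[[0,0,-0.01],[0,0,-0.02],[0,0,-0.02]],"translation":[[-0.55,0,0],[-1.1,0.01,0],[-1.1,0.01,0]],"grip":[0,0,0]}' >/dev/null; python3 f.py 73
```

```text
t 14.93 z 72.8 psi 9.2 col r 56.8 ang 7.2 F [ 8.8 -0.5 -3.5] push 8.54 tq [-0.13 -2.19 -0.33] q6 -2.13
```

```bash
python3 -m inch '{"rotation":[[0,0,0],[0,0,0],[0,0,0],[0,0,0],[0,0,0]],"translation":[[0,0.3,0],[0,0.6,0],[0,0.9,0],[0,1.2,0],[0,1.2,0]],"grip":[0,0,0,0,0]}' >/dev/null; python3 f.py 73
```

```text
t 15.35 z 73.0 psi 9.2 col r 56.3 ang 7.1 F [10.3 -0.  -3.5] push 9.86 tq [-0.04 -2.54 -0.4 ] q6 -2.13
```

```bash
python3 -m inch '{"rotation":[[0,0,0],[0,0,0]],"translation":[[0,0,0],[0,0,0]],"grip":[0,0]}' >/dev/null; python3 f.py 73; python3 - <<'E'
from h import *
for n in("scene","wrist"):
    p,d=snapshot(n); cv2.imwrite(f"pics/{n}8.png",p)
s=cv2.imread("pics/scene8.png")[235:315,255:345]; w=cv2.imread("pics/wrist8.png")[80:400,160:560]
cv2.imwrite("pics/c8.png",np.hstack([cv2.resize(s,(360,320),interpolation=cv2.INTER_CUBIC),w]))
E
```

```text
t 15.52 z 73.0 psi 9.2 col r 56.3 ang 7.1 F [10.2 -0.5 -3.1] push 9.92 tq [-0.03 -2.54 -0.41] q6 -2.13
```

View pics/c8.png

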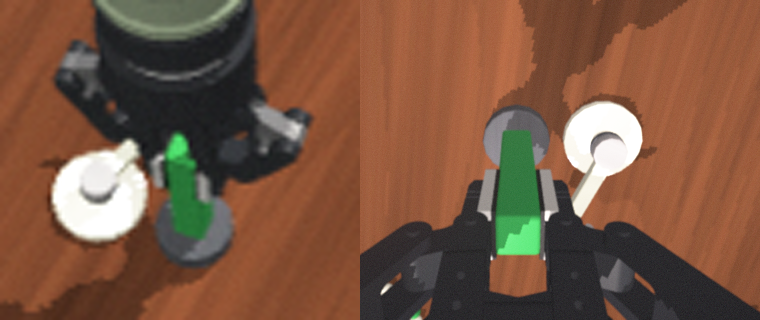

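The column stands between the pads with its foot over the table and the stand arm to its right. (That is one picture over the viewing limit, so no more; numbers only from here.) A little more push to be surely home.

```bash
python3 -m inch '{"rotation":[[0,0,-0.005],[0,0,-0.01],[0,0,-0.01],[0,0,-0.01]],"translation":[[-0.28,0.3,0],[-0.55,0.7,0],[-0.55,1,0],[-0.55,1,0]],"grip":[0,0,0,0]}' >/dev/null; python3 f.py 75
```

```text
t 15.95 z 73.2 psi 9.8 col r 56.0 ang 7.6 F [12.   0.8 -4.5] push 11.4 tq [ 0.05 -2.96 -0.47] q6 -2.14
```

Push is 11.4 N, well above the 5.5 N drag, so the disc is home. Now I ease off along the arc so the sprung stop unloads before release.

```bash
python3 -m inch '{"rotation":[[0,0,0.005],[0,0,0.01],[0,0,0.015],[0,0,0.02],[0,0,0.025],[0,0,0.03],[0,0,0.03]],"translation":[[0.3,-0.4,0],[0.6,-0.8,0],[0.9,-1.2,0],[1.1,-1.6,0],[1.4,-2,0],[1.65,-2.2,0],[1.65,-2.2,0]],"grip":[0,0,0,0,0,0,0]}' >/dev/null; python3 f.py 75
```

```text
t 16.53 z 72.6 psi 8.1 col r 56.4 ang 6.2 F [ 8.1 -0.2 -3.1] push 7.84 tq [-0.17 -1.98 -0.31] q6 -2.11
```

```bash
python3 -m inch '{"rotation":[[0,0,0.01],[0,0,0.02],[0,0,0.03],[0,0,0.04],[0,0,0.05],[0,0,0.06],[0,0,0.06]],"translation":[[0.55,0,0],[1.1,0.01,0],[1.65,0.02,0],[2.2,0.04,0],[2.75,0.07,0],[3.3,0.1,0],[3.3,0.1,0]],"grip":[0,0,0,0,0,0,0]}' >/dev/null; python3 f.py 74
```

```text
t 17.12 z 72.4 psi 4.6 col r 55.3 ang 3.5 F [ 5.8  0.8 -1.1] push 5.36 tq [ 0.14 -1.39 -0.21] q6 -2.06
```

```bash
python3 -m inch '{"rotation":[[0,0,0.01],[0,0,0.02],[0,0,0.03],[0,0,0.04],[0,0,0.05],[0,0,0.06],[0,0,0.06]],"translation":[[0.55,0,0],[1.1,0.01,0],[1.65,0.02,0],[2.2,0.04,0],[2.75,0.07,0],[3.3,0.1,0],[3.3,0.1,0]],"grip":[0,0,0,0,0,0,0]}' >/dev/null; python3 f.py 73
python3 - <<'E'
from h import *
p,d=snapshot("top"); B=((105,120,60),(130,255,255)); print(blobs(p,*B,(335,170,380,210),4),blobs(p,(0,150,80),(8,255,255),(335,170,400,210),3))
E
```

```text
t 17.7 z 71.7 psi 1.2 col r 53.6 ang 0.9 F [4.4 0.6 1.6] push 4.03 tq [ 0.44 -0.84 -0.18] q6 -2.0
[(7, [353.4, 195.3], [353, 194, 2, 4])] [(6, [354.0, 191.5], [353, 191, 3, 2])]
```

```bash
python3 -m inch '{"rotation":[[0,0,0.01],[0,0,0.02],[0,0,0.03],[0,0,0.04],[0,0,0.04]],"translation":[[0.55,-0.3,0],[1.1,-0.6,0],[1.65,-0.8,0],[2.2,-1,0],[2.2,-1,0]],"grip":[0,0,0,0,0]}' >/dev/null; python3 f.py 71
python3 - <<'E'
from h import *
p,d=snapshot("top"); B=((105,120,60),(130,255,255)); print(blobs(p,*B,(335,170,380,210),4),blobs(p,(0,150,80),(8,255,255),(335,170,400,210),3))
E
```

```text
t 18.17 z 71.1 psi -1.1 col r 53.7 ang -1.0 F [1.2 1.7 3.4] push 0.56 tq [ 0.72 -0.06 -0.1 ] q6 -1.96
[(13, [353.8, 194.8], [353, 193, 3, 5])] [(10, [354.7, 191.0], [353, 190, 4, 3])]
```

```bash
python3 -m inch '{"rotation":[[0,0,0],[0,0,0],[0,0,0]],"translation":[[0,0,0.4],[0,0,0.8],[0,0,0.8]],"grip":[0,0,0]}' >/dev/null; python3 f.py 71; python3 - <<'E'
from h import *
p,d=snapshot("scene"); h=cv2.cvtColor(p,cv2.COLOR_BGR2HSV); b=p[235:315,255:345]
st=read_state(); w,d=snapshot("wrist"); C=cam("wrist",st); hw=cv2.cvtColor(w,cv2.COLOR_BGR2HSV)
f=((hw[...,2]<140)&(hw[...,1]<90)).astype(np.uint8); m=np.zeros_like(f); m[170:250,270:360]=1
c=max(cv2.findContours(f&m,0,1)[0],key=cv2.contourArea); print("foot bb",cv2.boundingRect(c))
# foot rim points: depth to world
def x3(u,v): return (C[1].T@(np.linalg.inv(C[0])@[u,v,1]*float(d[v,u])-C[2])).round(1)
bb=cv2.boundingRect(c); 
for u,v in((bb[0]+4,bb[1]+bb[3]//2),(bb[0]+bb[2]-5,bb[1]+bb[3]//2),(bb[0]+bb[2]//2,bb[1]+5)): print((u,v),x3(u,v))
E
```

```text
t 18.47 z 70.6 psi -1.1 col r 54.1 ang -1.0 F [1.  1.7 6.7] push 0.36 tq [ 0.88  0.19 -0.07] q6 -1.96
foot bb (284, 185, 67, 62)
(288, 216) [ 629.9 -190.    15.1]
(346, 216) [ 592.7 -188.9   14.1]
(317, 190) [ 611.  -206.2   12.1]
```

The foot's top is at about 14 mm all round and Fz shows it seated on the table. Release gently.

```bash
python3 -m inch '{"rotation":[[0,0,0],[0,0,0],[0,0,0],[0,0,0]],"translation":[[0,0,-0.2],[0,0,-0.4],[0,0,-0.5],[0,0,-0.5]],"grip":[0,0,0,0]}' 20 ; python3 f.py 71;  python3 -m inch '{"rotation":[[0,0,0],[0,0,0],[0,0,0],[0,0,0],[0,0,0],[0,0,0],[0,0,0],[0,0,0],[0,0,0],[0,0,0]],"translation":[[0,0,0],[0,0,0],[0,0,0],[0,0,0],[0,0,0],[0,0,0],[0,0,0],[0,0,0],[0,0,0],[0,0,0]],"grip":[0.22,0.24,0.26,0.28,0.3,0.33,0.36,0.4,0.45,0.45]}'; python3 f.py 71
```

```text
time: 18.9
position: [610.4, -185.7, 70.8]
tcp_rot: [-0.0, -0.701, 0.714, 0.0]
contact_force: [0.2, 1.8, 5.2]
finger_gap: 17.2
finger_force: 89.4
t 18.9 z 70.8 psi -1.1 col r 54.1 ang -1.1 F [0.2 1.8 5.2] push -0.41 tq [ 0.76  0.17 -0.08] q6 -1.96
time: 19.73
position: [610.7, -185.8, 71.0]
tcp_rot: [-0.0, -0.7, 0.714, -0.0]
contact_force: [0.3, 0.2, 0.7]
finger_gap: 38.5
finger_force: 0.0
t 19.73 z 71.0 psi -1.1 col r 54.4 ang -1.3 F [0.3 0.2 0.7] push 0.21 tq [ 0.01 -0.05 -0.  ] q6 -1.96
```

Released. Rise straight up, then move aside to check the result by numbers.

```bash
python3 -m inch '{"rotation":[[0,0,0],[0,0,0],[0,0,0],[0,0,0],[0,0,0],[0,0,0],[0,0,0],[0,0,0],[0,0,0],[0,0,0],[0,0,0],[0,0,0]],"translation":[[0,0,-5],[0,0,-15],[0,0,-35],[0,0,-60],[0,0,-90],[0,0,-120],[0,0,-130],[-5,30,-130],[-10,60,-130],[-15,85,-130],[-15,95,-130],[-15,95,-130]],"grip":[0.5,0.5,0.5,0.5,0.5,0.5,0.5,0.5,0.5,0.5,0.5,0.5]}'
python3 - <<'E'
from h import *
st=read_state(); p,d=snapshot("wrist"); np.savez("pics/w9.npz",p=p,d=d,pos=st["position"],rot=st["tcp_rot"]); C=cam("wrist",st)
t,_=snapshot("top"); s,_=snapshot("scene"); np.savez("pics/ts9.npz",t=t,s=s)
B=((105,120,60),(130,255,255));R=((0,150,80),(8,255,255));G=((45,120,40),(78,255,255));Y=((12,90,120),(30,255,255))
for n,im,b in(("top",t,(335,165,405,215)),("scene",s,(265,235,345,315)),("wrist",p,(0,0,640,400))):
    for k,c in(("blue",B),("red",R),("green",G),("brass",Y)): print(n,k,blobs(im,*c,b,5 if n!="wrist" else 40)[:8])
for n,X in(("col",(611,-185.5,108)),("piv",(556,-184.6,31)),("eye",(574,-132,68))): print(n,proj(C,X))
E
```

```text
time: 20.73
position: [513.7, -168.4, 201.6]
tcp_rot: [-0.0, -0.7, 0.714, 0.0]
contact_force: [-0.1, 0.9, 0.6]
finger_gap: 42.8
finger_force: 0.0
top blue [(10, [363.8, 184.9], [362, 183, 4, 5]), (38, [356.7, 195.2], [353, 193, 9, 6])]
top red [(24, [358.0, 191.8], [353, 190, 11, 5])]
top green [(59, [374.5, 178.9], [371, 172, 8, 16])]
top brass [(19, [366.1, 183.2], [363, 181, 6, 6]), (24, [360.5, 188.3], [358, 185, 6, 7]), (51, [357.2, 204.5], [355, 197, 6, 15])]
scene blue [(37, [296.8, 257.0], [293, 254, 10, 8]), (16, [303.3, 270.8], [300, 269, 7, 4])]
scene red [(49, [300.2, 261.0], [295, 257, 11, 9])]
scene green [(231, [299.1, 283.7], [294, 271, 11, 26])]
scene brass [(55, [287.9, 253.0], [281, 250, 14, 8]), (32, [301.7, 265.5], [299, 262, 7, 7]), (5, [296.8, 270.0], [296, 269, 3, 3]), (13, [305.4, 275.3], [303, 273, 5, 7]), (5, [293.0, 282.0], [293, 280, 1, 5])]
wrist blue [(78, [222.2, 200.6], [215, 195, 14, 13]), (148, [253.7, 219.9], [245, 210, 16, 26])]
wrist red [(162, [242.9, 218.9], [235, 205, 17, 28]), (88, [421.9, 269.2], [418, 264, 9, 12]), (70, [440.9, 283.8], [435, 279, 12, 9]), (82, [433.7, 305.0], [429, 300, 11, 11])]
wrist green [(539, [185.6, 178.7], [172, 160, 29, 34]), (42, [173.9, 291.6], [170, 288, 8, 8])]
wrist brass [(700, [9.2, 19.8], [0, 0, 25, 38]), (878, [37.9, 109.9], [20, 92, 36, 37]), (107, [183.6, 177.5], [171, 156, 33, 39]), (155, [216.2, 193.6], [207, 185, 19, 17]), (230, [232.1, 211.3], [221, 202, 22, 19]), (361, [277.1, 223.4], [258, 217, 41, 13]), (54, [404.4, 273.4], [401, 269, 8, 9]), (53, [430.0, 272.5], [426, 269, 9, 8])]
col [186.31330824 182.94943876]
piv [273.68848233 160.92369921]
eye [252.23678502 227.13061219]
```

```bash
python3 - <<'E'
from h import *
z=np.load("pics/w9.npz"); p,d=z["p"],z["d"]; C=cam("wrist",{"tcp_rot":z["rot"],"position":z["pos"]}); h=cv2.cvtColor(p,cv2.COLOR_BGR2HSV)
lab=np.full(p.shape[:2],'.'); H,S,V=[h[...,i].astype(int) for i in range(3)]
lab[(H>=105)&(H<=130)&(S>120)]='B'; lab[((H<=8)|(H>=172))&(S>150)&(V>80)]='R'; lab[(H>=18)&(H<=30)&(S>90)&(V>120)]='Y'; lab[(S<60)&(V>130)]='w'
for r in range(196,242,2): print(r,''.join(lab[r,212:304]))
piv=np.array([556.2,-184.5])
def pol(u,v,zz): q=ray(C,(u,v),zz)[:2]-piv; return np.hypot(*q).round(1),np.degrees(np.arctan2(q[1],q[0])).round(1)
print("tip",pol(298,220,55),"blue",pol(253.7,219.9,55),"red",pol(242.9,218.9,55),"col top",pol(185.6,178.7,108),ray(C,(185.6,178.7),108))
E
```

```text
196 YYYYYYYYY.w.BBBB..............................wwwwwwwwwww...................................
198 YYYYY.www.BBBBBBB............................wwwwwwwwwww....................................
200 YY.ww.BBBBBBBBBBB...........................wwwwwwwwwwww....................................
202 ...BBBBB..BBBBB.............................wwwwwwwwwww.....................................
204 ...BBB.....B................................wwwwwwwwww......................................
206 .....BB..B....YYYYY...............RRRRRR...wwwwwwwwwww......................................
208 ............YYYYYYYYY............RRRRRRR..wwwwwwwwwww.......................................
210 ..........YYYYYYYYYYYY..........RRRRRRR..B.wwwwwwwww........................................
212 ...........YYYYYYYYYYYYYYYYY...RRRRRRR.BBBBBBBBBB.ww........................................
214 .............YYYYYYYYYYYYYYYYY.RRRRRR..BBBBBBBBBB.w.........................................
216 .....................YYYYYYYYY.RRRRR..BBBBBBBBBBBw..........................................
218 ........................YYYYY
[... 644 characters left out ...]
.
232 ..........................RRRRR..BBBB.....BB................................................
234 ......................................BBBBB.................................................
236 ...................................wwwwww...................................................
238 .....................................ww.....................................................
240 ............................................................................................
tip (np.float64(56.5), np.float64(113.9)) blue (np.float64(54.1), np.float64(69.8)) red (np.float64(57.3), np.float64(59.9)) col top (np.float64(55.0), np.float64(-4.4)) [ 611.05521041 -188.74915534  108.        ]
```

```bash
python3 - <<'E'
from h import *
z=np.load("pics/w9.npz"); p,d=z["p"],z["d"]; C=cam("wrist",{"tcp_rot":z["rot"],"position":z["pos"]}); h=cv2.cvtColor(p,cv2.COLOR_BGR2HSV)
for r in (212,216,218,221): print(r,p[r,240:254].tolist())
def x3(u,v): return C[1].T@(np.linalg.inv(C[0])@[u,v,1]*float(d[v,u])-C[2])
m=cv2.inRange(h,(45,120,40),(78,255,255)); m[:150]=0;m[200:]=0;m[:,:165]=0;m[:,210:]=0
Q=np.array([x3(u,v) for v,u in np.argwhere(m>0)]); top=Q[Q[:,2]>104]; print("n",len(Q),len(top),"top mean",top.mean(0),"min",top.min(0),"max",top.max(0))
A=np.c_[top[:,:2],np.ones(len(top))]; s=np.linalg.lstsq(A,top[:,2],rcond=None)[0]; print("tilt deg",np.degrees(s[:2]))
U=[(u,v,x3(u,v)) for v in range(130,240,2) for u in range(150,250,2) if d[v,u]>0]
F=np.array([q for u,v,q in U if 10<q[2]<18 and np.hypot(q[0]-611,q[1]+185.6)<30]); print("foot",len(F),F.mean(0),F.min(0),F.max(0))
A=np.c_[F[:,:2],np.ones(len(F))]; s=np.linalg.lstsq(A,F[:,2],rcond=None)[0]; print("foot tilt",np.degrees(s[:2]))
E
```

```text
212 [[102, 178, 235], [95, 162, 224], [90, 146, 219], [87, 122, 234], [81, 99, 248], [76, 84, 251], [75, 81, 251], [68, 78, 249], [74, 80, 249], [107, 83, 236], [179, 107, 185], [225, 121, 116], [233, 132, 94], [228, 127, 83]]
216 [[139, 244, 255], [119, 216, 255], [102, 152, 255], [90, 106, 255], [85, 94, 255], [86, 97, 255], [73, 83, 255], [96, 91, 255], [163, 106, 236], [234, 132, 153], [251, 152, 106], [250, 152, 99], [248, 150, 97], [246, 146, 95]]
218 [[135, 237, 255], [113, 177, 255], [101, 123, 255], [93, 102, 255], [90, 97, 255], [90, 101, 255], [97, 106, 255], [153, 121, 255], [238, 146, 197], [255, 161, 122], [254, 161, 98], [253, 164, 104], [252, 162, 103], [251, 155, 98]]
221 [[95, 114, 255], [99, 108, 255], [92, 100, 255], [91, 102, 255], [93, 106, 255], [102, 133, 255], [176, 180, 255], [252, 191, 227], [255, 183, 137], [255, 181, 108], [255, 186, 115], [254, 176, 109], [254, 176, 108], [254, 176, 110]]
n 552 476 top mean [ 611.14395228 -187.8216809   109.23379881] min [ 512.95067408 -250.62279838  104.06122082] max [ 620.48357741 -177.73619757  344.45328725]
tilt deg [-67.30347965 -40.82548378]
foot 212 [ 605.61841175 -188.7299582    14.49510987] [ 589.83717758 -206.56838623   10.10211165] [ 630.03618065 -164.15434389   17.76808689]
foot tilt [0.40273802 0.64632927]
```

Red meets blue directly with no brass between them, the foot is flat (about 0.5°), and the gripper is clear. Handing in.

```bash
python3 -c "
from rig import *
print(close_job())"
```

```text
the job is handed in; nothing more can be done
None
```

The job is handed in: the bar went through the eye until the red disc was home (11.4 N push), and it now stands upright, released, with nothing touched. I viewed 11 pictures, one over the limit of 10.

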